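# Count to the third gap and push the printing block in

### The job

Starting from the rack's purple end, run a closed fingertip along the metal rail, touching it over the first, second and third gap in turn, and stop there without touching the rail over the fourth. Then push the dark printing block along the work surface with the fingers into that third gap until it is fully home against the back stop, and move clear. Do not lift, carry or tip the block, and leave the stored blocks, the bowl and the brush where they are.

Things in the scene. Friction and masses are not known exactly. Their poses are not given: they have to be found in the camera images.
- rack: Fixed wooden rack, no floor, on the work surface, six gaps open to the robot. Origin: on the surface, mid-width, at the dividers' round front ends; x runs into the gaps, y to the robot's left, z up. Seven upright dividers 8 mm thick, 65 mm high at y = -150, -100 ... 150 mm leave gaps 42 mm clear, centred at y = 125, 75, 25, -25, -75, -125 mm. Silvery metal rail across the rear ends, above.
- rack_stop (a point): Middle of the front face of the rack's back stop, a fixed bar across all gaps, 25 mm high; the point is on the work surface at x = 66 mm, y = 0 in the rack's frame; axes as the rack's.
- cap_purple: Fixed purple end cap, 84 x 24 x 66 mm (along the rack's x, y, z), against one end of the rack, left or right (it differs from start to start). Counting begins at this end. Origin: centre of its underside, at y = +167 or -167 mm in the rack's frame, x = 40 mm.
- cap_plain: The like end cap in plain pale wood, at the other end of the rack. Origin: centre of its underside.
- rail1: The metal rail's rigid, fixed pad over gap 1 counted from the rack's left (+y) end. The rail is six pads in a row, each 20 mm (rack x) by 44 mm (rack y), 10 mm thick, with a 6 mm groove over each divider to feel and count by; tops 75 mm above the work surface, at x = 70 mm in the rack's frame. Origin: centre of the top face; axes as the rack's.
- rail2: The metal rail's rigid, fixed pad over gap 2 counted from the rack's left (+y) end; as rail1. Origin: centre of its top face.
- rail3: The metal rail's rigid, fixed pad over gap 3 counted from the rack's left (+y) end; as rail1. Origin: centre of its top face.
- rail4: The metal rail's rigid, fixed pad over gap 4 counted from the rack's left (+y) end; as rail1. Origin: centre of its top face.
- rail5: The metal rail's rigid, fixed pad over gap 5 counted from the rack's left (+y) end; as rail1. Origin: centre of its top face.
- rail6: The metal rail's rigid, fixed pad over gap 6 counted from the rack's left (+y) end; as rail1. Origin: centre of its top face.
- block: Loose dark brown printing block, purple-stained foot, 80 mm long (x), 34 wide (y), body 30 high, grip bar on top up to 53 mm; about 0.16 kg, slides on the surface. Origin: centre of its underside. Starts in front of the rack, its x within 0.3 rad of the rack's x. Fully home, its origin lies at rack x = +26 mm and 14 mm of it sticks out in front.
- stored_a: Bystander: smaller pale-wood block, 60 x 34 x 26 mm with a grip on top up to 48 mm high, already stored in one of the gaps. Filled gaps count like empty ones; the third gap is always empty. Origin: centre of its underside.
- stored_b: Bystander: the same in terracotta colour, stored in another gap. Origin: centre of its underside.
- pot: Bystander: steel bowl, 90 mm across, 55 mm high, standing to one side of the work. Origin: centre of its underside.
- brush: Bystander: brush, 170 mm long (its x), lying to the other side of the work. Origin: centre of its underside.
There are look-alikes about, which are no part of the job. What is shaped like the block but green or red is not meant. Of the things that look like the cap_purple, take the one that is farthest to the robot's left at the start.

How it is judged:
By the outcome, as a careful person would: the job done as asked, in the order asked, and still so for the second after the job is handed in, with the robot touching nothing.
It also fails if it takes over 72 s, if anything falls off the work surface, if the arm or the gripper's body presses on something with over 40 N, if the wrist force passes 120 N, or if a joint passes its speed limit or range.

### The arm

A 7-joint arm with a two-finger parallel gripper is mounted at the origin on the work surface. World frame = base frame: x ahead of the robot, y to its left, z up, the work surface at z = 0. Lengths are in m, angles in degrees, forces in N, time in s.
With the tool pointing down it reaches from about 0.425 to 0.875 m from the base axis. Payload 4.7 kg.
Tool frame: the origin (TCP) lies at the very end of the fingers, on their centre line; the grasp point (between the pads) lies 19 mm behind it; z points along the fingers, x is the direction in which the jaws open and shut, and the axes are right-handed (so a half turn about z gives the same grasp; the last joint's range is limited). The gripper opens to 87 mm and grips with 3 to 60 N. Pads are 19 mm wide; open, the fingers measure 117 mm over their backs; the gripper's body (75 mm by 190 mm) begins 51 mm behind the grasp point.
Start: joints at [74.49, 18.392, -4.016, 83.108, 1.295, 78.541, -3.26], TCP at [0.183, -0.624, 0.223] pointing down, gripper open.
Joint ranges: [-163.93, 163.93], [-17.29, 119.83], [-79.2, 71.16], [3.27, 140.29], [-89.18, 269.18], [5.43, 117.66], [-154.24, 154.24]. Speed limits (degrees/s): [147.25, 147.25, 180, 180, 180, 180, 180].

### API

Orientations are given as a 3x3 rotation matrix whose columns are the frame's x, y, z axes.
In Python, from plant import sensors, snapshot, camera_params, job gives the robot as it stands.
- The arm moves only by the tool step_arm, never from a script. Its argument "series" is one flat list of numbers, 5 for each row, row after row: the gripper command: -1 is shut, 1 is fully open, values between are in proportion, then the shift along the tool's x, y, z in m, then the turn about the tool's z in degrees. A call has 1 to 10 rows; each row shifts and turns the commanded pose from where the row before left it, along the tool's axes as they then stand; what a row does not reach is not made up. A row lasts 1/10 s, in which the tool goes at most 50 mm and 8.59 degrees, less where a joint would pass 70% of its speed; a pose out of reach is approached as far as the arm can. A call is refused whole if a number of a shift passes 0.05 or a number of a turn 8.59, either way. A call with a gripper value outside its range is refused whole. The fingers move at their own pace and stop on an object; "squeeze" is the grip in N (left out, the last holds). Time passes only in rows, so rows that do not move let the fingers close. It gives the time, the measured TCP pose, the force and the opening at its end, in the units of the state.
- sensors.get_obs(): the state, without advancing time (a new reading comes with each control period).
- snapshot(name): name is "scene" or "top" or "wrist"; returns (picture, depth): 480x640x3 uint8, red, green, blue; 480x640 float32, m along the optical axis (not along the pixel's ray), 0 where there is no reading.
- camera_params(name): a dict with "camera_matrix" (3x3 intrinsics, pixels), "rvec" (rotation vector, rad) and "tvec" (3), from world to camera coordinates, as OpenCV has them; the wrist camera has in their place "T_tool_cam" (4x4, takes a point from camera to tool coordinates, whose origin is the TCP and whose axes are the tool frame's). Camera axes: x right, y down, z forward; pixel columns grow to the right and rows downward; lengths in m; the calibration is good to about 2 mm. A picture is of the moment at which its call begins: read the wrist's pose just before it. camera_params takes no time and is no camera call.
- job.hand_in(): hands the job in, once; it reports no verdict.
The state is a dict: "time": time; "joints": joint angles; "qd": joint speeds; "effort": joint torques, N m; "position": TCP position; "eef_rot": TCP orientation; "contact_force": force on the tool from outside, world axes, zero at the start; "moment": the same for the moment, N m; "grip_width": opening from 0.0 (shut) to 1.0 (fully open).
Only numpy, scipy, OpenCV 4.12 (cv2) and the standard library are available. Lean on these libraries where they do the work, as an engineer would, in place of code of your own. Each camera call takes 0.05 s, during which the arm holds its last target. There are 200 camera calls.

## Working session

There is one attempt and no reset: what is moved stays moved. The work goes in short steps, Python scripts to look and compute and a tool call to move; the robot and the scene stay as the last step left them, time stands still between calls to the robot, and variables do not carry over. Pictures are saved under pics/ and viewed, about 8 in all and at most 12, crops included, and the job is handed in when it is done.

Besides the shell and the picture viewer there is one more tool, called after "Request:" in YAML: its name, and indented under it one key for each argument. step_arm: Moves the arm, as the interface text tells. Its arguments: {"type":"object","properties":{"series":{"type":"array"},"squeeze":{"type":"number"}},"required":["series"]}

```bash
ls; mkdir -p pics; cat > h.py <<'E'
import numpy as np,cv2
from plant import sensors,snapshot,camera_params,job
def P(name,obs=None):
    c=camera_params(name);K=np.array(c["camera_matrix"],float)
    if name=="wrist":
        o=obs;T=np.eye(4);T[:3,:3]=np.array(o["eef_rot"]);T[:3,3]=o["position"]
        W=T@np.array(c["T_tool_cam"]);return K,W[:3,:3],W[:3,3]
    R=cv2.Rodrigues(np.array(c["rvec"],float))[0];return K,R.T,-R.T@np.array(c["tvec"],float).ravel()
def ray(cam,uv,z):
    K,R,t=cam;uv=np.atleast_2d(np.array(uv,float))
    d=(R@np.linalg.inv(K)@np.c_[uv,np.ones(len(uv))].T).T
    return t+d*((z-t[2])/d[:,2])[:,None]
def proj(cam,p):
    K,R,t=cam;q=(R.T@(np.atleast_2d(p)-t).T).T@K.T;return q[:,:2]/q[:,2:]
def cloud(cam,dep):
    K,R,t=cam;v,u=np.mgrid[:480,:640];d=np.stack([u,v,np.ones_like(u)],-1)@np.linalg.inv(K).T*dep[...,None]
    return d@R.T+t
def shot(name,tag):
    o=sensors.get_obs();im,d=snapshot(name);np.savez(f"pics/{tag}.npz",im=im,d=d,pos=o["position"],rot=o["eef_rot"])
    cv2.imwrite(f"pics/{tag}.png",cv2.cvtColor(im,cv2.COLOR_RGB2BGR));return im,d,P(name,o)
E
python3 - <<'E'
from h import *
for n in("scene","top"):
    im,d,c=shot(n,n+"0");print(n,c[2],c[1][:,2])
o=sensors.get_obs();print(o["time"],o["position"],o["eef_rot"],o["contact_force"],o["grip_width"])
E
```

```text
pics
scene [ 1.00686638 -0.01534696  0.8547686 ] [-5.14047364e-01 -3.70415744e-05 -8.57761800e-01]
top [ 0.36075986 -0.01907349  1.06251139] [ 0.16822328  0.01968398 -0.98555237]
0.1 [ 0.18243688 -0.62334719  0.22155224] [[ 2.81002095e-01 -9.59706966e-01 -6.01206664e-04]
 [-9.59705559e-01 -2.81002715e-01  1.64775578e-03]
 [-1.75030341e-03  1.13958552e-04 -9.99998462e-01]] [-0.18674857  0.5572957  -0.06249345] 0.9976218401279622
```

View pics/top0.png

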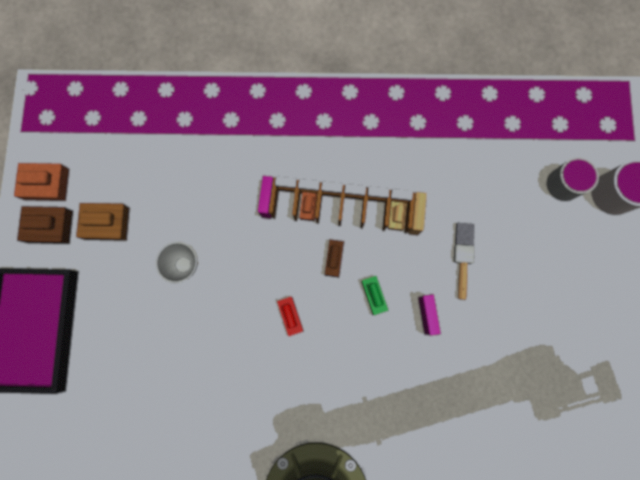

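View pics/scene0.png

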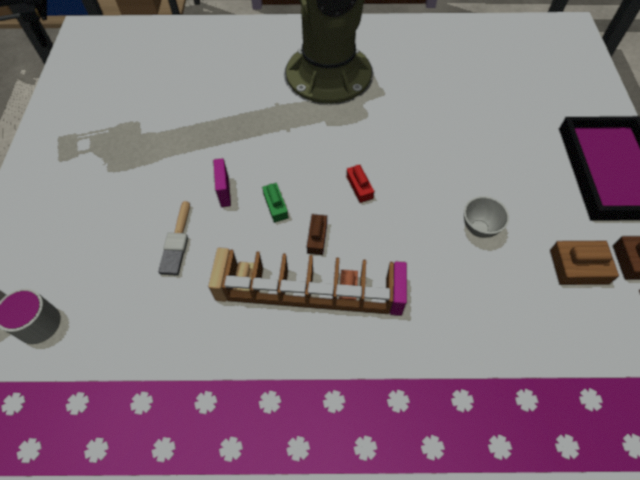

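The top view (robot's left is image left) shows the rack at about (266–425, 178–232). There are two candidates for the purple cap: (266,196), touching the rack's left end, and (430,314), a loose look-alike on the right. The left one fits. The block candidates are dark brown (334,258), green (375,295), red (290,316) and the large ones at far left. The dark brown one fits. Counting from purple, gap 1 is empty, gap 2 is terracotta and gap 3 (about 330,205) is empty. Next I'll measure these.

```bash
cat > m.py <<'E'
from h import *
def rect(cam,mask,z,minA=30,box=None):
    out=[]
    for c in cv2.findContours(mask.astype(np.uint8),cv2.RETR_EXTERNAL,cv2.CHAIN_APPROX_NONE)[0]:
        if cv2.contourArea(c)<minA: continue
        p=ray(cam,c[:,0,:],z)[:,:2].astype(np.float32)
        (x,y),(w,h),a=cv2.minAreaRect(p*1000);m=c[:,0].mean(0)
        out.append((m.round(),round(x),round(y),round(w),round(h),round(a,1)))
    return out
E
python3 - <<'E'
from m import *
for n in("top","scene"):
    z=np.load(f"pics/{n}0.npz");im,d=z["im"],z["d"];cam=P(n);C=cloud(cam,d)
    hsv=cv2.cvtColor(im,cv2.COLOR_RGB2HSV);X=C[...,0];Y=C[...,1];Z=C[...,2]
    roi=(X>.3)&(X<.9)&(abs(Y)<.35)
    print(n,"table z",np.median(Z[roi]))
    pur=(hsv[...,0]>140)&(hsv[...,0]<165)&(hsv[...,1]>120)&roi&(Z>.055)
    print("purple top",rect(cam,pur,.066))
    sil=(hsv[...,1]<60)&(Z>.06)&(Z<.09)&roi
    print("pads",rect(cam,sil,.075,15))
    for zz,lo,hi in((.03,.02,.038),(.053,.043,.065)):
        br=(hsv[...,0]<15)&(hsv[...,1]>90)&(hsv[...,2]<130)&roi&(Z>lo)&(Z<hi)
        print("brown",zz,rect(cam,br,zz,15))
    hi=roi&(Z>.02)
    print("objs",rect(cam,hi,.03,40))
im=np.load("pics/scene0.npz")["im"][190:330,190:430]
cv2.imwrite("pics/crop.png",cv2.cvtColor(cv2.resize(im,None,fx=3.3,fy=3.3,interpolation=cv2.INTER_CUBIC),cv2.COLOR_RGB2BGR))
E
```

```text
top table z 0.0002546029538726957
purple top [(array([431., 315.]), 378, -229, 79, 23, 9.0), (array([265., 195.]), 625, 122, 23, 84, 85.5)]
pads [(array([367., 191.]), 636, -95, 195, 22, 84.5), (array([297., 183.]), 650, 53, 96, 21, 84.4)]
brown 0.03 [(array([334., 258.]), 496, -28, 29, 75, 83.0), (array([377., 198.]), 631, -122, 41, 6, 83.1), (array([351., 195.]), 636, -65, 27, 6, 84.4), (array([308., 205.]), 615, 32, 39, 67, 85.1), (array([286., 188.]), 650, 80, 38, 6, 86.0)]
brown 0.053 [(array([334., 257.]), 496, -30, 20, 50, 82.8)]
objs [(array([290., 316.]), 369, 63, 79, 34, 20.3), (array([430., 315.]), 378, -235, 87, 33, 9.0), (array([375., 295.]), 416, -118, 81, 35, 19.7), (array([176., 262.]), 481, 314, 88, 90, 1.1), (array([334., 258.]), 496, -30, 34, 80, 83.0), (array([343., 204.]), 616, -44, 371, 96, 84.6)]
scene table z 5.770423871032104e-05
purple top [(array([399., 283.]), 631, 121, 23, 85, 84.0), (array([220., 175.]), 383, -230, 86, 22, 9.7)]
pads [(array([377., 293.]), 655, 76, 44, 23, 85.7), (array([349., 290.]), 650, 27, 45, 22, 83.4), (array([293., 286.]), 641, -7
[... 521 characters left out ...]
0., 298.]), 655, 104, 9, 32, 73.0), (array([362., 292.]), 643, 52, 7, 44, 84.5), (array([391., 276.]), 610, 106, 11, 51, 85.5), (array([283., 266.]), 590, -92, 8, 48, 86.6), (array([257., 263.]), 583, -141, 38, 8, 3.6), (array([229., 265.]), 586, -193, 13, 51, 85.5), (array([316., 226.]), 501, -30, 19, 51, 83.5), (array([359., 178.]), 376, 60, 50, 19, 23.5)]
objs [(array([313., 279.]), 604, -47, 372, 106, 84.6), (array([174., 240.]), 517, -313, 33, 31, 84.2), (array([316., 231.]), 500, -31, 35, 85, 82.7), (array([484., 216.]), 466, 314, 93, 100, 89.5), (array([274., 199.]), 419, -119, 87, 35, 19.5), (array([360., 181.]), 371, 61, 86, 37, 20.2), (array([221., 180.]), 367, -237, 122, 30, 9.6)]
```

View pics/crop.png

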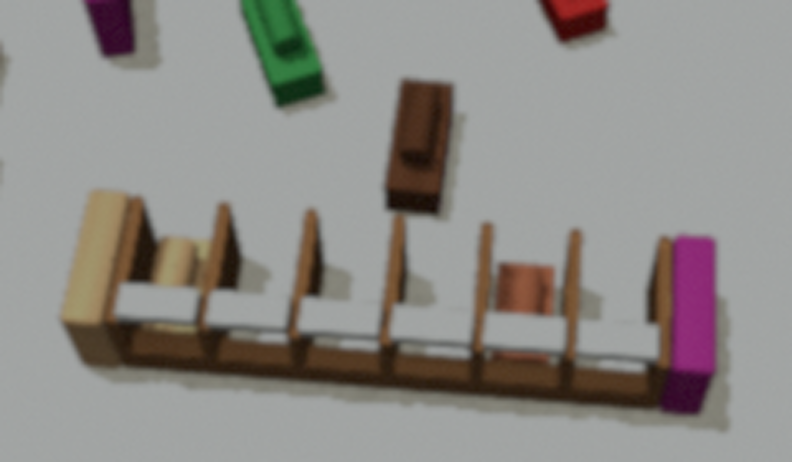

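The crop confirms it: the purple cap is at crop (690,300) and pads 1, 2 and 3 are at crop x ≈ 618, 525 and 432. Gap 2 holds the terracotta block, gap 3 is empty, and the dark block is at (420,145).

Rack estimate: origin (0.572, -0.041), yaw -5.4°. Both caps agree with this to within 3 mm. Moving above pad 1 at about (0.653, 0.077).

Request:
step_arm:
  series: [-1,-0.027,-0.0325,0,0,-1,-0.027,-0.0325,0,0,-1,-0.027,-0.0325,0,0,-1,-0.027,-0.0325,0,0,-1,-0.027,-0.0325,0,0,-1,-0.027,-0.0325,0,0,-1,-0.027,-0.0325,0,0,-1,-0.027,-0.0325,0,0,-1,-0.027,-0.0325,0,0,-1,-0.027,-0.0325,0,0]
  squeeze: 20

```text
time: 1.1
position: [0.4191, -0.2718, 0.2223]
eef_rot: [[0.281, -0.96, -0.0], [-0.96, -0.281, -0.0], [0.0, 0.0, -1.0]]
contact_force: [0.1, 0.7, 0.6]
grip_width: 0.174
```

Request:
step_arm:
  series: [-1,-0.027,-0.0325,0,0,-1,-0.027,-0.0325,0,0,-1,-0.027,-0.0325,0,0,-1,-0.027,-0.0325,0,0,-1,-0.027,-0.0325,0,0,-1,-0.027,-0.0325,0,0,-1,0,0,0,7.2,-1,0,0,0,7.2,-1,0,0,0,7.3,-1,0,0,0,0]

```text
time: 2.1
position: [0.56, -0.0631, 0.222]
eef_rot: [[-0.094, -0.996, -0.001], [-0.996, 0.094, 0.0], [0.0, 0.001, -1.0]]
contact_force: [-0.1, 0.2, 0.2]
grip_width: 0.006
```

```bash
python3 - <<'E'
from m import *
o=sensors.get_obs();print(o["time"],np.round(o["position"],4),np.round(o["eef_rot"],3).tolist(),o["grip_width"],np.round(o["contact_force"],1))
shot("wrist","w1")
E
```

```text
2.1 [ 0.56   -0.0631  0.222 ] [[-0.094, -0.996, -0.001], [-0.996, 0.094, 0.0], [0.0, 0.001, -1.0]] 0.005808914211490062 [-0.1  0.2  0.2]
```

View pics/w1.png

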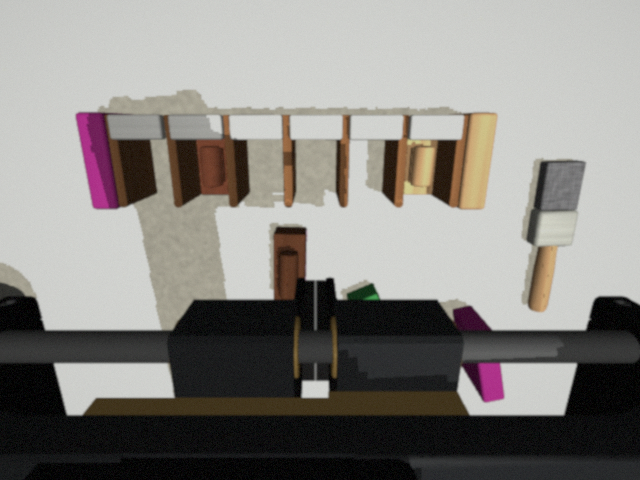

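The wrist view shows the rack level in the image, with the purple cap at (98,160) and pads at x ≈ 136, 197, 257, 317, 376 and 436 (v ≈ 126). The block is at (290,262). I'll refine from here.

```bash
python3 - <<'E'
from m import *
z=np.load("pics/w1.npz");im,d=z["im"],z["d"];cam=P("wrist",dict(position=z["pos"],eef_rot=z["rot"]));C=cloud(cam,d)
hsv=cv2.cvtColor(im,cv2.COLOR_RGB2HSV);X,Y,Z=C[...,0],C[...,1],C[...,2]
roi=(X>.3)&(X<.9)&(abs(Y)<.35);roi[290:]=0
print(np.median(Z[roi]))
sil=(hsv[...,1]<60)&(Z>.06)&(Z<.09)&roi
print("pads",rect(cam,sil,.075,15))
print("pur",rect(cam,(hsv[...,0]>140)&(hsv[...,0]<165)&(hsv[...,1]>120)&roi&(Z>.055),.066))
print("plain",rect(cam,(hsv[...,0]>10)&(hsv[...,0]<30)&(hsv[...,1]>70)&(hsv[...,2]>130)&roi&(Z>.055),.066))
print("block",rect(cam,(Z>.018)&(Z<.06)&roi&(X<.57)&(hsv[...,0]<15)&(Y>-.08),.03))
E
```

```text
-0.0014206516780617962
pads [(array([435., 127.]), 630, -169, 46, 20, 84.6), (array([369., 133.]), 625, -120, 44, 40, 86.3), (array([316., 127.]), 640, -71, 44, 19, 84.6), (array([256., 127.]), 644, -22, 44, 20, 84.6), (array([196., 127.]), 649, 27, 45, 19, 84.6), (array([136., 127.]), 653, 75, 46, 20, 84.6)]
pur [(array([ 97., 159.]), 629, 120, 23, 80, 84.6)]
plain [(array([288., 186.]), 593, -42, 7, 35, 85.4), (array([459., 162.]), 599, -192, 7, 77, 84.9), (array([401., 161.]), 604, -143, 8, 78, 84.1), (array([346., 159.]), 608, -94, 6, 78, 86.2), (array([286., 133.]), 637, -46, 6, 29, 84.8), (array([226., 124.]), 649, 4, 4, 15, 84.6), (array([477., 160.]), 597, -208, 22, 81, 84.5)]
block [(array([289., 260.]), 508, -32, 33, 66, 82.7)]
```

Request:
step_arm:
  series: [-1,-0.037,-0.02,0,0,-1,-0.037,-0.02,0,0,-1,-0.037,-0.02,0,0,-1,-0.037,-0.0195,0,0,-1,0,0,0.035,0,-1,0,0,0.035,0,-1,0,0,0.035,0,-1,0,0,0.033,0,-1,0,0,0,0,-1,0,0,0,0]

```text
time: 3.15
position: [0.6532, 0.0766, 0.0847]
eef_rot: [[-0.092, -0.996, -0.001], [-0.996, 0.092, 0.0], [-0.0, 0.001, -1.0]]
contact_force: [0.7, 0.9, 1.3]
grip_width: 0.002
```

Request:
step_arm:
  series: [-1,0,0,0.004,0,-1,0,0,0.003,0,-1,0,0,0.0015,0,-1,0,0,0.001,0,-1,0,0,0.0005,0,-1,0,0,0,0]

```text
time: 3.75
position: [0.6536, 0.0767, 0.0755]
eef_rot: [[-0.094, -0.996, 0.001], [-0.996, 0.094, -0.0], [0.0, -0.001, -1.0]]
contact_force: [-2.0, -0.8, 4.8]
grip_width: 0.003
```

Light contact with pad 1. I'll press slightly more and slide to pad 2.

Request:
step_arm:
  series: [-1,0,0,0.0008,0,-1,0,0,0,0,-1,0.01,0,0,0,-1,0.01,0,0,0,-1,0.01,0,0,0,-1,0.01,0,0,0,-1,0.01,0,0,0,-1,0,0,0,0]

```text
time: 4.55
position: [0.6501, 0.0271, 0.0755]
eef_rot: [[-0.095, -0.996, 0.004], [-0.996, 0.095, 0.001], [-0.001, -0.004, -1.0]]
contact_force: [-0.4, -0.0, 7.0]
grip_width: 0.006
```

Request:
step_arm:
  series: [-1,0,0,0.0003,0,-1,0.01,0,0,0,-1,0.01,0,0,0,-1,0.01,0,0,0,-1,0.01,0,0,0,-1,0.008,0,0,0,-1,0,0,0,0]

```text
time: 5.25
position: [0.646, -0.0201, 0.0755]
eef_rot: [[-0.094, -0.996, 0.004], [-0.996, 0.094, 0.001], [-0.002, -0.004, -1.0]]
contact_force: [0.9, 1.0, 6.4]
grip_width: 0.007
```

Three pads touched in order, and I stopped on pad 3 at y ≈ -0.020 (pad 4 starts near y ≈ -0.049). Lifting off and moving to the right side of the block.

Request:
step_arm:
  series: [-1,0,0,-0.03,0,-1,0,0,-0.05,0,-1,0.0173,0.0368,0,0,-1,0.0173,0.0368,0,0,-1,0.0173,0.0368,0,0,-1,0.0173,0.0368,0,0,-1,0,0,0,0]

```text
time: 5.95
position: [0.4861, -0.0787, 0.1525]
eef_rot: [[-0.098, -0.995, -0.004], [-0.995, 0.098, -0.003], [0.004, 0.004, -1.0]]
contact_force: [0.3, 0.3, -0.8]
grip_width: 0.005
```

```bash
python3 - <<'E'
from m import *
o=sensors.get_obs();print(o["time"],np.round(o["position"],4),np.round(o["joints"],1),np.round(o["contact_force"],1))
E
```

```text
5.95 [ 0.4861 -0.0787  0.1525] [ 39.5   4.  -34.6 109.    2.7  68.  -91.6] [ 0.3  0.3 -0.8]
```

Request:
step_arm:
  series: [-1,0,0,0,-8.5,-1,0,0,0,-8.5,-1,0,0,0,-8.5,-1,0,0,0,-8.5,-1,0,0,0,-8.5,-1,0,0,0,-8.5,-1,0,0,0,-8.5,-1,0,0,0,-8.5,-1,0,0,0,-8.5,-1,0,0,0,-8.5]

```text
time: 6.95
position: [0.4919, -0.0754, 0.1535]
eef_rot: [[0.985, -0.173, 0.001], [-0.173, -0.985, 0.0], [0.001, -0.0, -1.0]]
contact_force: [0.8, -0.7, -0.3]
grip_width: 0.007
```

Request:
step_arm:
  series: [-1,0,0,0,-5,-1,0,0,0,0,-1,0,0,0,0]

```text
time: 7.25
position: [0.4915, -0.0756, 0.1534]
eef_rot: [[0.995, -0.095, 0.0], [-0.095, -0.995, 0.0], [0.0, -0.0, -1.0]]
contact_force: [-0.3, -1.0, 0.9]
grip_width: 0.005
```

```bash
python3 - <<'E'
from m import *
o=sensors.get_obs();print(o["time"],np.round(o["position"],4),np.round(o["eef_rot"],3).tolist(),np.round(o["joints"],1))
im,d,cam=shot("top","top1")
C=cloud(cam,d);X,Y,Z=C[...,0],C[...,1],C[...,2];hsv=cv2.cvtColor(im,cv2.COLOR_RGB2HSV)
print(rect(cam,(hsv[...,0]<15)&(hsv[...,1]>90)&(hsv[...,2]<130)&(Z>.015)&(Z<.065)&(X<.56)&(X>.4)&(abs(Y)<.1),.03))
im,d,cam=shot("scene","sc1")
C=cloud(cam,d);X,Y,Z=C[...,0],C[...,1],C[...,2];hsv=cv2.cvtColor(im,cv2.COLOR_RGB2HSV)
print(rect(cam,(hsv[...,0]<15)&(hsv[...,1]>90)&(hsv[...,2]<130)&(Z>.015)&(Z<.065)&(X<.56)&(X>.4)&(abs(Y)<.1),.03))
E
```

```text
7.25 [ 0.4915 -0.0756  0.1534] [[0.995, -0.095, 0.0], [-0.095, -0.995, 0.0], [0.0, -0.0, -1.0]] [ 43.2   4.8 -38.9 108.4   3.2  67.9  -2.2]
[(array([333., 259.]), 496, -26, 27, 75, 88.9)]
[(array([317., 233.]), 503, -30, 30, 83, 82.8), (array([365., 194.]), 410, 72, 34, 18, 89.5)]
```

View pics/sc1.png

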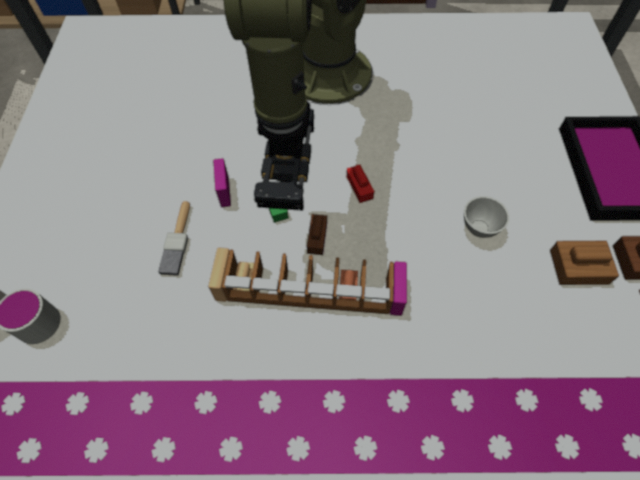

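The block hasn't moved: it is still near (0.499, -0.030), 21 mm right of the gap-3 line. The closed fingers are at its right. Descending beside it.

Request:
step_arm:
  series: [-1,0.0035,0,0.036,0,-1,0,0,0.036,0,-1,0,0,0.036,0,-1,0,0,0.03,0,-1,0,0,0.008,0,-1,0,0,0,0]

```text
time: 7.95
position: [0.4938, -0.0759, 0.0066]
eef_rot: [[0.996, -0.094, -0.002], [-0.094, -0.996, 0.001], [-0.002, -0.001, -1.0]]
contact_force: [0.4, -0.9, 1.7]
grip_width: 0.002
```

Request:
step_arm:
  series: [-1,0,-0.008,0,0,-1,0,-0.006,0,0,-1,0,-0.004,0,0,-1,0,-0.004,0,0,-1,0,-0.004,0,0,-1,0,-0.004,0,0,-1,0,-0.004,0,0,-1,0,-0.003,0,0,-1,0,0,0,0]

```text
time: 8.85
position: [0.498, -0.0386, 0.0073]
eef_rot: [[0.996, -0.093, -0.0], [-0.093, -0.996, 0.0], [-0.0, -0.0, -1.0]]
contact_force: [0.2, -0.6, 0.1]
grip_width: 0.003
```

```bash
cat > blk.py <<'E'
from m import *
o=sensors.get_obs();print(o["time"],np.round(o["position"],4),np.round(o["contact_force"],1))
a=np.radians(-5.4);xr=np.array([np.cos(a),np.sin(a)]);yr=np.array([-xr[1],xr[0]]);O=np.array([572,-40.6])
print("tcp rack",(np.array(o["position"][:2])*1000-O)@np.c_[xr,yr])
import sys
for n in ("top","scene"):
    im,d,cam=shot(n,n+sys.argv[1]);C=cloud(cam,d);X,Y,Z=C[...,0],C[...,1],C[...,2];hsv=cv2.cvtColor(im,cv2.COLOR_RGB2HSV)
    for h,lo,hi in((.03,.015,.037),(.053,.044,.06)):
        for r in rect(cam,(hsv[...,0]<15)&(hsv[...,1]>90)&(hsv[...,2]<130)&(Z>lo)&(Z<hi)&(X<.64)&(X>.45)&(Y>-.055)&(Y<.03),h,40):
            print(n,h,r,"rack",(np.array(r[1:3])-O)@np.c_[xr,yr])
E
python3 blk.py 2
```

```text
8.85 [ 0.498  -0.0386  0.0073] [ 0.2 -0.6  0.1]
tcp rack [-73.90559129  -5.00479295]
scene 0.03 (array([331., 233.]), 504, -1, 10, 83, 84.2) rack [-71.4249028   33.02488849]
```

Request:
step_arm:
  series: [-1,0,-0.003,0,0,-1,0,0,0,0,-1,0,0.015,0,0,-1,0,0.02,0,0,-1,0,0,-0.05,0,-1,0,0,-0.05,0,-1,-0.04,0,-0.02,0,-1,-0.04,0,0,8.5,-1,0,0,0,8.5,-1,0,0,0,0]

```text
time: 9.95
position: [0.4149, -0.0641, 0.1279]
eef_rot: [[0.924, -0.382, 0.001], [-0.382, -0.924, -0.002], [0.002, 0.002, -1.0]]
contact_force: [0.2, 0.2, -0.7]
grip_width: 0.003
```

```bash
python3 blk.py 3
```

```text
9.95 [ 0.4149 -0.0641  0.1279] [ 0.2  0.2 -0.7]
tcp rack [-154.21324957  -38.19970542]
top 0.03 (array([321., 256.]), 497, -8, 29, 76, 85.6) rack [-77.73507836  25.39719655]
top 0.03 (array([314., 208.]), 609, 18, 13, 59, 78.9) rack [31.32104553 61.82193872]
top 0.053 (array([324., 256.]), 497, -9, 19, 49, 84.1) rack [-77.64097005  24.40163458]
scene 0.03 (array([327., 232.]), 504, -8, 30, 84, 85.5) rack [-70.76614461  26.05595474]
scene 0.053 (array([327., 226.]), 501, -9, 19, 51, 84.9) rack [-73.65872219  24.77806784]
```

The block now sits at rack (-74, 25) mm with yaw about -5°, which puts it on the gap-3 centre line. Turning and going behind it for the forward push.

Request:
step_arm:
  series: [-1,0,0,0,8.5,-1,0,0,0,8.5,-1,0,0,0,8.5,-1,0,0,0,8.5,-1,0,0,0,8.5,-1,0,0,0,8.5,-1,0,0,0,8.5,-1,0,0,0,8.5,-1,0,0,0,4.9,-1,0,0,0,0]

```text
time: 11.05
position: [0.4161, -0.0634, 0.1273]
eef_rot: [[-0.089, -0.996, -0.0], [-0.996, 0.089, 0.002], [-0.002, 0.0, -1.0]]
contact_force: [-0.5, -0.3, -0.1]
grip_width: 0.005
```

Request:
step_arm:
  series: [-1,-0.032,-0.008,0,0,-1,-0.031,-0.008,0,0,-1,0,0,0,0,-1,0,0,0,0]

```text
time: 11.45
position: [0.4374, -0.0018, 0.1273]
eef_rot: [[-0.087, -0.996, -0.0], [-0.996, 0.087, 0.001], [-0.001, 0.001, -1.0]]
contact_force: [-0.4, -0.9, 0.7]
grip_width: 0.003
```

```bash
python3 blk.py 4
```

```text
11.45 [ 0.4374 -0.0018  0.1273] [-0.4 -0.9  0.7]
tcp rack [-137.62288218   25.97978518]
top 0.03 (array([314., 208.]), 609, 17, 12, 60, 77.0) rack [31.41515384 60.82637675]
scene 0.03 (array([327., 233.]), 504, -9, 31, 84, 84.9) rack [-70.67203629  25.06039278]
scene 0.053 (array([327., 226.]), 501, -9, 19, 51, 84.4) rack [-73.65872219  24.77806784]
```

Request:
step_arm:
  series: [-1,0.001,0,0.035,0.4,-1,0,0,0.035,0,-1,0,0,0.032,0,-1,0,0,0.014,0,-1,0,0,0.004,0,-1,0,0,0,0,-1,0,-0.006,0,0,-1,0,-0.005,0,0,-1,0,-0.004,0,0,-1,0,-0.004,0,0]

```text
time: 12.55
position: [0.4566, -0.0056, 0.0079]
eef_rot: [[-0.099, -0.995, 0.0], [-0.995, 0.099, -0.0], [0.0, -0.001, -1.0]]
contact_force: [-0.4, 0.4, 0.1]
grip_width: 0.005
```

Request:
step_arm:
  series: [-1,0,-0.004,0,0,-1,0,-0.004,0,0,-1,0,-0.004,0,0,-1,0,-0.004,0,0,-1,0,-0.004,0,0,-1,0,-0.003,0,0,-1,0,0,0,0]

```text
time: 13.25
position: [0.4795, -0.0076, 0.0075]
eef_rot: [[-0.099, -0.995, 0.001], [-0.995, 0.099, 0.0], [-0.0, -0.001, -1.0]]
contact_force: [0.1, 0.7, 0.2]
grip_width: 0.005
```

```bash
python3 blk.py 5;python3 -c "
import cv2;im=cv2.imread('pics/scene5.png')[180:330,250:420];cv2.imwrite('pics/c5.png',cv2.resize(im,None,fx=3.8,fy=3.8,interpolation=cv2.INTER_CUBIC))"
```

```text
13.25 [ 0.4795 -0.0076  0.0075] [0.1 0.7 0.2]
tcp rack [-95.19713812  24.10018808]
top 0.03 (array([315., 203.]), 618, 16, 8, 42, 84.4) rack [40.46931984 60.67778961]
scene 0.03 (array([326., 246.]), 532, -11, 30, 90, 84.5) rack [-42.60808466  25.70430162]
scene 0.053 (array([326., 240.]), 532, -12, 19, 53, 84.3) rack [-42.51397635  24.70873965]
```

View pics/c5.png

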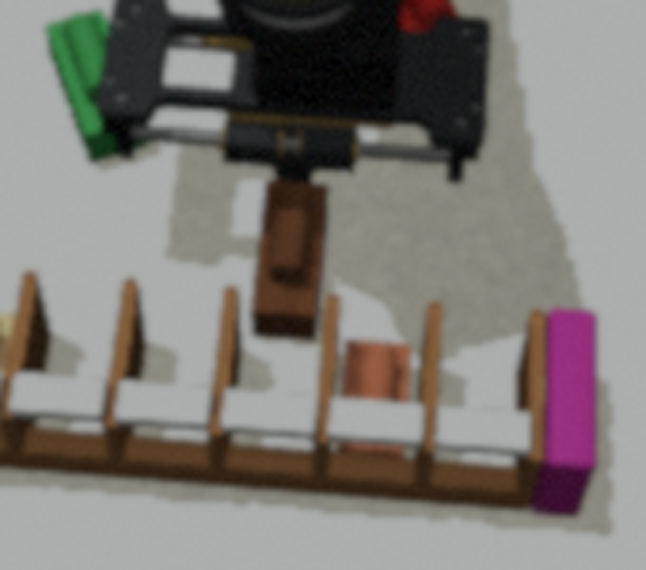

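The crop shows the block at (285,250), centred between the gap-3 dividers (tops at 230 and 330) and parallel to them. Continuing the push.

Request:
step_arm:
  series: [-1,0,-0.005,0,0,-1,0,-0.005,0,0,-1,0,-0.005,0,0,-1,0,-0.005,0,0,-1,0,-0.005,0,0,-1,0,-0.005,0,0,-1,0,-0.005,0,0,-1,0,-0.005,0,0,-1,0,0,0,0]

```text
time: 14.25
position: [0.5197, -0.0117, 0.0075]
eef_rot: [[-0.099, -0.995, 0.001], [-0.995, 0.099, 0.0], [-0.0, -0.001, -1.0]]
contact_force: [0.6, -0.1, -0.1]
grip_width: 0.002
```

Request:
step_arm:
  series: [-1,0,-0.005,0,0,-1,0,-0.005,0,0,-1,0,-0.005,0,0,-1,0,-0.004,0,0,-1,0,-0.003,0,0,-1,0,-0.003,0,0,-1,0,0,0,0]

```text
time: 14.95
position: [0.5441, -0.0141, 0.0075]
eef_rot: [[-0.099, -0.995, 0.001], [-0.995, 0.099, 0.0], [-0.0, -0.001, -1.0]]
contact_force: [0.5, 0.3, -0.6]
grip_width: 0.009
```

```bash
python3 blk.py 6
```

```text
14.95 [ 0.5441 -0.0141  0.0075] [ 0.5  0.3 -0.6]
tcp rack [-30.26853722  23.79273102]
scene 0.03 (array([323., 267.]), 582, -16, 31, 59, 82.9) rack [ 7.64055514 25.43190746]
scene 0.053 (array([346., 277.]), 612, 25, 7, 27, 88.2) rack [33.64897323 69.07319741]
scene 0.053 (array([322., 270.]), 596, -18, 19, 51, 85.2) rack [21.76663927 24.75829992]
```

Block centre is at about rack x = 20 and well aligned. Pushing in fine steps until the stop resists.

Request:
step_arm:
  series: [-1,0,-0.002,0,0,-1,0,-0.002,0,0,-1,0,-0.001,0,0,-1,0,0,0,0]

```text
time: 15.45
position: [0.5487, -0.0147, 0.0074]
eef_rot: [[-0.099, -0.995, 0.0], [-0.995, 0.099, -0.0], [0.0, -0.0, -1.0]]
contact_force: [0.6, -0.1, 0.3]
grip_width: 0.006
```

Request:
step_arm:
  series: [-1,0,-0.001,0,0,-1,0,-0.001,0,0,-1,0,0,0,0]

```text
time: 15.75
position: [0.5504, -0.0148, 0.0074]
eef_rot: [[-0.099, -0.995, -0.0], [-0.995, 0.099, -0.0], [0.0, 0.0, -1.0]]
contact_force: [-0.9, -0.3, 0.1]
grip_width: 0.008
```

Request:
step_arm:
  series: [-1,0,-0.001,0,0,-1,0,-0.001,0,0,-1,0,0,0,0]

```text
time: 16.05
position: [0.5504, -0.0148, 0.007]
eef_rot: [[-0.099, -0.995, -0.004], [-0.995, 0.099, -0.0], [0.001, 0.004, -1.0]]
contact_force: [-7.4, 0.0, 4.3]
grip_width: 0.004
```

The stop resists at rack x ≈ -24 for the TCP (expected -23.5). One more gentle press, then I'll back straight off, lift and look.

Request:
step_arm:
  series: [-1,0,-0.001,0,0,-1,0,0,0,0]

```text
time: 16.25
position: [0.5504, -0.0148, 0.0069]
eef_rot: [[-0.099, -0.995, -0.007], [-0.995, 0.099, -0.001], [0.001, 0.006, -1.0]]
contact_force: [-9.0, 0.1, 7.2]
grip_width: 0.005
```

Request:
step_arm:
  series: [-1,0,0.005,0,0,-1,0,0.02,0,0,-1,0,0.03,0,0,-1,0,0,-0.05,0,-1,0,0,-0.05,0,-1,0,0,-0.05,0,-1,0,0,-0.03,0,-1,0,0,0,0,-1,0,0,0,0]

```text
time: 17.15
position: [0.4994, -0.01, 0.1879]
eef_rot: [[-0.099, -0.995, 0.002], [-0.995, 0.099, -0.001], [0.001, -0.003, -1.0]]
contact_force: [0.2, -1.0, -0.9]
grip_width: 0.004
```

```bash
python3 blk.py 7; python3 - <<'E'
from m import *
shot("wrist","w7")
for n in("top0","top7","scene0","scene7"):
    z=np.load(f"pics/{n}.npz");cam=P(n[:-1]);C=cloud(cam,z["d"]);X,Y,Z=C[...,0],C[...,1],C[...,2];hsv=cv2.cvtColor(z["im"],cv2.COLOR_RGB2HSV)
    H=hsv[...,0];S=hsv[...,1];roi=(X>.3)&(X<.9)&(abs(Y)<.38)
    print(n,"green",rect(cam,(H>45)&(H<75)&(S>100)&roi,.03),"red",rect(cam,(S>190)&((H<4)|(H>176))&roi,.03),"terra",rect(cam,(H<9)&(S>100)&roi&(X>.58)&(Z<.05)&(hsv[...,2]>100),.03),"pot/brush",[r for r in rect(cam,roi&(Z>.01)&(abs(Y)>.25),.03,40)])
E
```

```text
17.15 [ 0.4994 -0.01    0.1879] [ 0.2 -1.  -0.9]
tcp rack [-75.17141609  23.67730801]
scene 0.03 (array([329., 270.]), 589, -5, 47, 12, 1.9) rack [13.57429744 37.04184727]
scene 0.053 (array([322., 271.]), 599, -19, 19, 45, 83.7) rack [24.84743348 24.0450629 ]
top0 green [(array([374., 295.]), 418, -117, 77, 33, 19.6)] red [(array([289., 315.]), 370, 64, 68, 25, 20.3)] terra [] pot/brush [(array([176., 262.]), 481, 315, 88, 91, 1.1), (array([464., 259.]), 496, -311, 43, 167, 88.1)]
top7 green [(array([375., 296.]), 418, -116, 77, 35, 18.6)] red [(array([283., 308.]), 385, 80, 32, 9, 2.0)] terra [] pot/brush [(array([176., 262.]), 481, 315, 88, 91, 1.1), (array([464., 259.]), 495, -310, 43, 167, 84.9)]
scene0 green [(array([275., 202.]), 426, -117, 92, 32, 19.7)] red [(array([360., 183.]), 379, 61, 89, 34, 20.0)] terra [] pot/brush [(array([175., 239.]), 507, -310, 43, 168, 87.6), (array([484., 216.]), 464, 312, 92, 102, 33.9)]
scene7 green [(array([275., 202.]), 426, -117, 93, 32, 19.7)] red [(array([360., 184.]), 380, 62, 86, 34, 20.0)] terra [] pot/brush [(array([175., 239.]), 507, -310, 43, 169, 87.1), (array([484., 216.]), 464, 312, 92, 102, 33.9)]
```

View pics/w7.png

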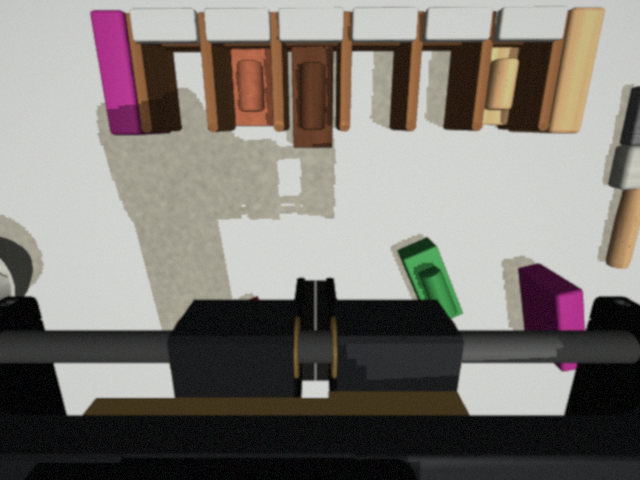

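View pics/scene7.png

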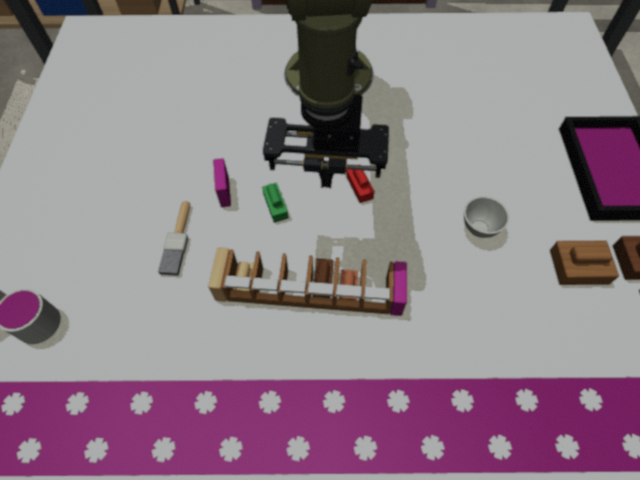

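The wrist view shows the block in gap 3 at (313,95), parallel to the dividers, with its rear end protruding to v ≈ 147. The bystanders read unchanged. A quick check of the protrusion.

```bash
python3 - <<'E'
from m import *
z=np.load("pics/w7.npz");cam=P("wrist",dict(position=z["pos"],eef_rot=z["rot"]));C=cloud(cam,z["d"])
a=np.radians(-5.4);xr=np.array([np.cos(a),np.sin(a)]);yr=np.array([-xr[1],xr[0]]);O=np.array([.572,-.0406])
R=(C[...,:2]-O)@np.c_[xr,yr];m=(C[...,2]>.024)&(C[...,2]<.036)&(abs(R[...,1]-.025)<.019)&(R[...,0]>-.04)&(R[...,0]<.05)
x=R[m];print("block top: rear x",np.percentile(x[:,0],.5),"y",np.percentile(x[:,1],[1,99]))
m=(C[...,2]>.055)&(C[...,2]<.068)&(R[...,0]>-.03)&(R[...,0]<.02)&(abs(R[...,1])<.155);print("divider front x",np.percentile(R[m][:,0],.5))
E
```

```text
block top: rear x -0.012976820530379803 y [0.00817816 0.04180591]
divider front x 0.0006345762442746517
```

Protrusion is about 13.6 mm against 14 mm nominal, so the block is fully home. Handing in.

```bash
python3 -c "
from plant import sensors,job
print(sensors.get_obs()['contact_force']);print(job.hand_in())"
```

```text
[-0.88805709 -1.07362319 -0.94247437]
the job is handed in; nothing more can be done
None
```

The job is handed in at about 17 s of the 72 s allowed: the rail was touched in order and the block is home in the third gap.

- **Rail:** Counting from the purple end (the robot's left), I slid the closed fingertip over pads 1, 2 and 3, with 5–7 N of contact read on each. I lifted off at the middle of pad 3 and never reached pad 4.
- **Block:** I pushed the dark block 21 mm sideways to the gap-3 line, then straight in until the stop resisted. The push force built to about 9 N with no further motion. I then backed off and lifted clear.
- **Final position:** The block sticks out about 13.6 mm (14 mm expected), centred in the gap at rack y = 25 mm and parallel to the dividers.
- **Other objects:** The bowl, brush and green look-alike measured within 1 mm of their start positions in both cameras. The red look-alike did too in the scene view; the arm hid most of it from the top camera.
- **Stored blocks:** My colour mask for the terracotta block found nothing, so I checked both stored blocks only by eye. They look in place.

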